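Clamp the rail and hold the chisel ready over its tenon

ROBOT

A 6-joint arm with a two-finger parallel gripper is mounted at the origin on the work surface. World frame = base frame: x ahead of the robot, y to its left, z up, the work surface at z = 0. Lengths are in mm, angles in rad, forces in N, time in s.
With the tool pointing down it reaches from about 250 to 775 mm from the base axis. Payload 4 kg.
Tool frame: the origin (TCP) lies at the centre of the arm's flange, where the gripper is bolted on; the fingertips stand 199 mm ahead of it and the grasp point (between the pads) lies 180 mm ahead of it (finger_overhang is the distance from the TCP to the fingertips, in mm); z points along the fingers, y is the line along which they close (so a half turn about z gives the same grasp; the last joint's range is limited). The gripper opens to 94 mm and grips with 3 to 60 N. Pads are 16 mm wide; open, the fingers measure 119 mm over their backs; the gripper's body (75 mm by 177 mm) begins 78 mm behind the grasp point.
Start: joints at [1.003, 0.087, 1.371, -0, 1.684, -0.103], TCP at [246.537, 491.65, 404.706] pointing down, gripper open.
Joint ranges: [-3.1, 3.1], [-0.76, 2.03], [0.27, 2.55], [-1.08, 4.22], [0.17, 2.65], [-2.57, 2.57]. Speed limits (rad/s): [2.79, 2.79, 3.14, 3.14, 3.14, 3.14].

INTERFACE

Orientations are given as a unit quaternion [w, x, y, z].
In Python, from rig import * gives the robot as it stands. The module is installed in compiled form; this text tells all that it offers.
- The arm moves only by the tool servo_tool, never from a script. Its arguments are lists of equal length, an entry for each row: "jaw": the finger opening in cm, from 0 to 9.4; "travel": the shift along the tool's x, y, z in cm, a list of three; "yaw": the turn about the tool's z in degrees. A call has 1 to 10 rows; each row shifts and turns the commanded pose from where the row before left it, along the tool's axes as they then stand; what a row does not reach is not made up. A row lasts 1/10 s, in which the tool goes at most 50 mm and 8.59 degrees, less where a joint would pass 70% of its speed; a pose out of reach is approached as far as the arm can. A call is refused whole if a number of a shift passes 5 or a number of a turn 8.59, either way. A call with a gripper value outside its range is refused whole. The fingers move at their own pace and stop on an object; "squeeze" is the grip in N (left out, the last holds). Time passes only in rows, so rows that do not move let the fingers close. It gives the time, the measured TCP pose, the force, the opening and the grip force at its end, in the units of the state.
- read_state(): the state, without advancing time (a new reading comes with each control period).
- camera(name): name is "scene" or "side" or "wrist"; returns the picture (400x640x3 uint8, red, green, blue); there is no depth.
- camera_params(name): a dict with "intrinsics" (3x3 intrinsics, pixels), "rvec" (rotation vector, rad) and "tvec" (3), from world to camera coordinates, as OpenCV has them; the wrist camera has in their place "mount" (4x4, takes a point from camera to tool coordinates, whose origin is the TCP and whose axes are the flange's). Camera axes: x right, y down, z forward; pixel columns grow to the right and rows downward; lengths in mm; the calibration is good to about 2 mm. A picture is of the moment at which its call begins: read the wrist's pose just before it. camera_params takes no time and is no camera call.
- job_done(): hands the job in; it is judged then, once.
The state is a dict: "time": time; "qpos": joint angles; "joint_vel": joint speeds; "joint_efforts": joint torques, N m; "tcp_pos": TCP position; "ee_rot": TCP orientation; "force": force on the tool from outside, world axes, zero at the start; "ft_torque": the same for the moment, N m; "gripper_width": finger opening in mm; "gripper_force": force on a finger pad.
Only numpy, scipy, OpenCV 4.12 (cv2) and the standard library are available. Lean on these libraries where they do the work, as an engineer would, in place of code of your own. Each camera call takes 0.05 s, during which the arm holds its last target. There are 200 camera calls.

TASK

First swing the clamp arm down until its pad sits firmly on the wooden rail in the jig. Then draw the chisel (the tool with the long, stout, flat-sided handle) out of the slanted rack, turn it level and hold it still with its cutting edge over the rail's tenon, raised about 10 cm above it; finish while still holding it there. Leave the other tools in the rack and everything else on the bench where it is.

Things in the scene. Friction and masses are not known exactly. Their poses are not given: they have to be found in the camera images.
- jig: The clamping jig, fixed to the bench: a plywood board 300 x 100 x 12 mm with low dark fences (tops 26 mm above the bench) around the rail and a dark steel hinge post at one end. Origin under the board's centre, on the bench; x runs along the board from the post (at x = -100 mm, 85 mm tall, 48 mm wide) towards the tenon end, z up.
- clamp_hinge (a point): The clamp arm's hinge axis, inside the post, 71 mm above the bench; the axis runs along the jig's y. Attitude as the jig.
- clamp (a joint): Clamp arm angle in rad: 0 = level, its pad on the rail; positive = raised (it starts raised by 0.6 to 1.0). The hinge is stiff: the arm stays where left; about 5 to 8 N on the free end moves it. It is down when below 0.07.
- clamp_end (a point): A point on the upper face of the clamp arm, on its midline, 130 mm along the arm from the hinge axis and 9 mm above the axis when level. The arm is a steel bar 24 mm wide, 18 thick, ending 20 mm past this point, with a rubber pad below, 100 mm from the hinge. x points along the arm to its free end, z out of the upper face.
- tenon (a point): Centre of the top face of the tenon of the wooden rail. The rail is a loose bar 140 x 60 x 40 mm lying on the jig (top 52 mm above the bench); its tongue, the tenon, 60 mm long, 44 wide, 16 thick, stands out of the end away from the post. This point is 40 mm above the bench and 110 mm along the jig's x from the jig's origin. x points out along the tenon, z up.
- rack: The wooden tool rack, fixed: a block with three slots, 80 mm apart in y, so slanted that the tools lean 45 degrees, handles up, towards the rack's +x. Origin on the bench below the middle slot's mouth, which is 100 mm up. Block 50 mm thick, 240 mm wide; slots 60 mm deep, 3 mm clear round the blade, and a 20 mm ledge below the handles. Also there: a slim-handled file, a ball-handled scraper.
- chisel: The chisel, 0.15 to 0.30 kg, loose in any one of the slots: steel blade 24 x 6 mm, 100 mm long, down in the slot; outside, a stout flat-sided wooden handle 24 x 30 mm, 130 mm long with its dark steel cap. Origin where blade meets handle, at the slot's mouth; z from the edge towards the butt; y along the blade's and handle's width, level in the rack. It must slide 100 mm along its z to come out.
- chisel_handle (a point): Centre of the chisel's handle, on the tool's axis, 65 mm from the body's origin towards the butt; the place to grip, across the 30 mm width. Axes as the chisel's; in the rack its x points 45 degrees down, towards the rack's +x. No part of the rack stands under the handle past the ledge.
- chisel_edge (a point): The chisel's cutting edge, on the tool's axis, 100 mm from the body's origin, 165 mm from the handle's centre. Axes as the chisel's.
Things that resemble listed ones, but are neither listed nor needed, are in the scene too. Leave any pink look-alike of the chisel alone. What is shaped like the part that bears tenon but blue is not meant.

How it is judged (in metres and radians):
On the way, in this order (a step that is already met when the one before it is completed fails the run):
1. the clamp arm is down on the rail, which lies in its place (value of joint clamp below 0.07 rad and horizontal distance between tenon and jig between 0.1 and 0.12 m), for 0.2 s.
2. the chisel is drawn clear of the rack, in the fingers (distance of chisel from where it was at the start of the episode above 0.09 m and contact force between chisel and rack below 0.1 N and contact force between the fingers and chisel above 1 N), for 0.1 s.
At the end, for the whole second after the job is handed in: The clamp arm is down on the rail (below 0.07 rad), the rail in its place; the chisel is held by the fingers alone, still, level within 12 degrees, its edge within 45 mm horizontally of the tenon's centre and 50 to 170 mm above its top face (all of step 1 and angle between chisel's own z axis and vertical between 1.3608 and 1.7808 rad and horizontal distance between chisel_edge and tenon below 0.045 m and z of chisel_edge in the frame of tenon between 0.05 and 0.17 m and linear speed of chisel below 0.03 m/s and angular speed of chisel below 0.2 rad/s and contact force between the fingers and chisel above 1 N and contact force between chisel and rack below 0.1 N and contact force between chisel and jig below 0.1 N); the arm keeps its last pose, push and grip.
It fails at once if another tool in the rack is disturbed (moved over 40 mm) (distance of any of file, scraper from where it was at the start of the episode above 0.04 m).
It fails at once if something else on the bench is disturbed (moved over 40 mm) (distance of any of mallet, plane, offcut, square, glue, tin from where it was at the start of the episode above 0.04 m).
It also fails if it takes over 58 s, if anything falls off the work surface, if the arm or the gripper's body presses on something with over 40 N, if the wrist force passes 120 N, or if a joint passes its speed limit or range.

## Working session

There is one attempt and no reset: what is moved stays moved. The work goes in short steps, Python scripts to look and compute and a tool call to move; the robot and the scene stay as the last step left them, time stands still between calls to the robot, and variables do not carry over. Pictures are saved under pics/ and viewed, at most 10 in all, crops included, and the job is handed in when it is done.

Besides the shell and the picture viewer there is one more tool, called after "Call:" in YAML: its name, and indented under it one key for each argument. servo_tool: Moves the arm, as the interface text tells. Its arguments: {"type":"object","properties":{"jaw":{"type":"array"},"travel":{"type":"array"},"yaw":{"type":"array"},"squeeze":{"type":"number"}},"required":["jaw","travel","yaw"]}

```bash
mkdir -p pics
python3 - <<'E'
from rig import *
import cv2
s=read_state(); print(s)
for n in ["scene","side"]:
    cv2.imwrite(f"pics/{n}0.png",camera(n)[:,:,::-1]); print(n,camera_params(n))
print(camera_params("wrist"))
E
```

```text
{'time': 0.0, 'qpos': array([ 1.00288512e+00,  8.79401504e-02,  1.37222099e+00, -3.80075518e-05,
        1.68358288e+00, -1.03073908e-01]), 'joint_vel': array([ 0.00033263, -0.0001248 , -0.00045071, -0.0003792 , -0.00035989,
       -0.00129421]), 'joint_efforts': array([-4.67530608e-04, -3.40190864e+01, -3.02424145e+01,  7.15427916e-02,
        3.32187396e-02, -1.74462739e-04]), 'tcp_pos': array([246.49010134, 491.55146099, 403.52870112]), 'ee_rot': array([-3.36318279e-04,  2.30333741e-01,  9.73111099e-01, -1.02192652e-03]), 'force': array([-0.31900349, -0.58675417, -0.49649742]), 'ft_torque': array([ 0.00134067,  0.06138778, -0.03161127]), 'gripper_force': 0.0, 'gripper_width': 93.46653487235449}
scene {'intrinsics': array([[512.14961305,   0.        , 317.81024714],
       [  0.        , 512.14961305, 197.96003803],
       [  0.        ,   0.        ,   1.        ]]), 'rvec': array([ 1.76608189,  1.81972736, -0.68199195]), 'tvec': array([  -2.88037008, -197.30315229, 1479.53880187])}
side {'intrinsics': array([[476.02225357,   0.        , 324.21398191],
       [  0.        , 476.02225357, 203.96017125],
       [  0.        ,   0.        ,   1.        ]]), 'rvec': array([ 2.35813893, -0.17365707,  0.08892357]), 'tvec': array([-379.55268432,   89.94402386, 1100.91081984])}
{'intrinsics': array([[307.98944732,   0.        , 318.60545389],
       [  0.        , 307.98944732, 198.05429888],
       [  0.        ,   0.        ,   1.        ]]), 'mount': array([[-1.81993441e-04, -9.61980635e-01, -2.73117601e-01,
         7.90552802e+01],
       [ 9.99999220e-01,  1.62381665e-04, -1.23829924e-03,
        -2.41726811e+00],
       [ 1.23556918e-03, -2.73117613e-01,  9.61979856e-01,
         1.98343241e+01],
       [ 0.00000000e+00,  0.00000000e+00,  0.00000000e+00,
         1.00000000e+00]])}
```

View pics/scene0.png

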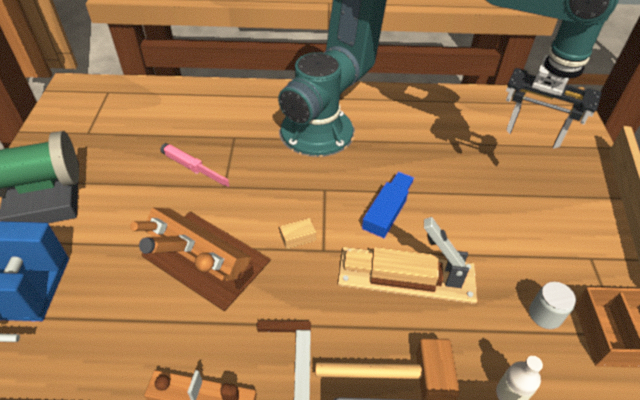

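View pics/side0.png

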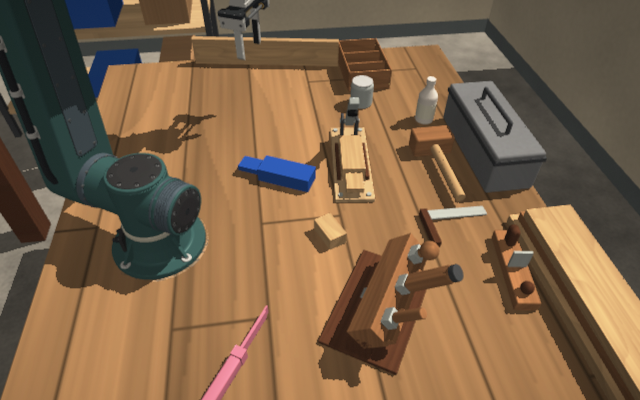

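The scene view shows the jig at (340–475, 220–300) with its post at the right (+y). The rack is at (150–270, 210–305), and the chisel (dark cap) is in the middle slot, with its cap at scene (148,245) and side (456,272). I'll zoom in on both.

```bash
python3 - <<'E'
import cv2,numpy as np
a=cv2.imread("pics/scene0.png");b=cv2.imread("pics/side0.png")
def c(i,x,y,w,h,W=400,H=300): return cv2.resize(i[y:y+h,x:x+w],(W,H),interpolation=cv2.INTER_CUBIC)
cv2.imwrite("pics/z1.png",np.vstack([np.hstack([c(a,330,205,160,120),c(b,300,90,132,99)]),np.hstack([c(a,125,195,160,120),c(b,310,225,160,120,)])]))
E
cat > h.py <<'E'
from rig import *
import numpy as np,cv2
from scipy.spatial.transform import Rotation as R
def P(n):
    p=camera_params(n);Rm=cv2.Rodrigues(p["rvec"])[0];return p["intrinsics"],Rm,np.array(p["tvec"])
def ray(n,uv):
    K,Rm,t=P(n);d=Rm.T@np.linalg.solve(K,[*uv,1]);return -Rm.T@t,d/np.linalg.norm(d)
def plane(n,uv,z):
    o,d=ray(n,uv);return o+d*(z-o[2])/d[2]
def tri(a,b):
    o,d=ray("scene",a);p,e=ray("side",b)
    s=np.linalg.lstsq(np.c_[d,-e],p-o,rcond=None)[0];x,y=o+s[0]*d,p+s[1]*e
    return (x+y)/2,np.linalg.norm(x-y)
def proj(n,X):
    K,Rm,t=P(n);q=K@(Rm@np.array(X)+t);return q[:2]/q[2]
def tool():
    s=read_state();q=s["ee_rot"];return np.array(s["tcp_pos"]),R.from_quat([q[1],q[2],q[3],q[0]])
E
```

```text
(no output)
```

View pics/z1.png

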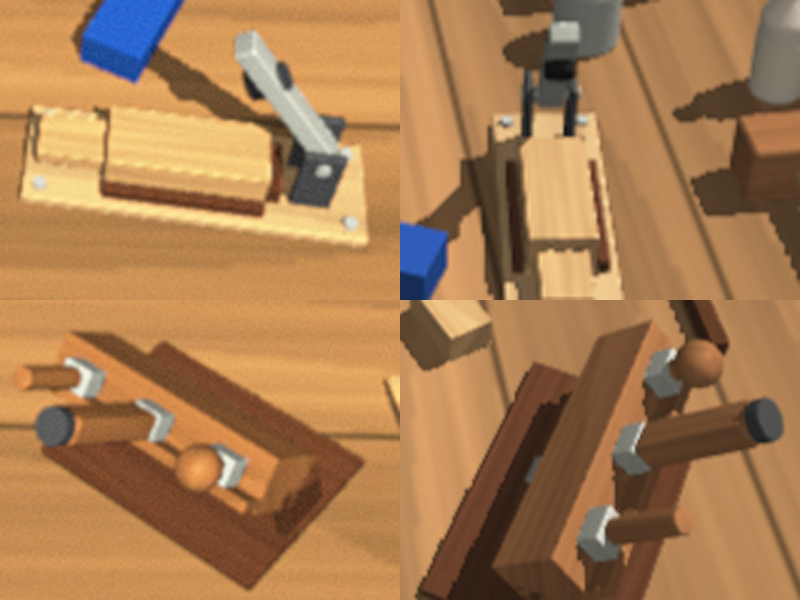

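The zoom (2.5x; side jig crop 3.03x) gives crop pixels. Board corners in scene: (22,198), (367,241), (362,148), (33,106). Chisel butt: (55,427) in scene, (764,420) in side. Bolsters: scene (85,377), (153,420), (230,466); side (600,532), (630,447), (660,372).

Run:
```python
from h import *
np.set_printoptions(precision=1,suppress=True)
A=lambda u,v:(330+u/2.5,205+v/2.5); B=lambda u,v:(300+(u-400)*.33,90+v*.33)
C=lambda u,v:(125+u/2.5,195+(v-300)/2.5); D=lambda u,v:(310+(u-400)/2.5,225+(v-300)/2.5)
c=[plane("scene",A(*p),12) for p in [(22,198),(367,241),(362,148),(33,106)]]
print("board",*c,"ctr",np.mean(c,0)); print([np.linalg.norm(c[i]-c[i-1]) for i in range(4)])
print("side far corners",plane("side",B(492,118),12),plane("side",B(597,116),12))
print("post bolt etc; arm end",tri(A(247,37),B(564,34)))
print("tenon corners z40",*[plane("scene",A(*p),40) for p in [(36,160),(100,163),(104,116),(40,110)]])
print("rail corners z52",*[plane("scene",A(*p),52) for p in [(104,182),(264,203),(268,128),(110,110)]])
print("butt",tri(C(55,427),D(764,420)))
print("bol",[tri(C(*p),D(*q)) for p,q in [((85,377),(600,532)),((153,420),(630,447)),((230,466),(660,372))]])
print("file butt",tri(C(22,377),D(682,520)),"ball",tri(C(198,467),D(697,362)))
p,r=tool();print(r.as_matrix())
```

```text
board [527.1  61.3  12. ] [560.1 356.1  12. ] [463.8 369.3  12. ] [427.3  71.8  12. ] ctr [494.6 214.6  12. ]
[np.float64(100.34949310179252), np.float64(296.71872231620335), np.float64(97.13693951518019), np.float64(299.71631057497746)]
side far corners [457.9 363.7  12. ] [559.6 353.1  12. ]
post bolt etc; arm end (array([490.4, 229. , 193.4]), np.float64(3.778779094600022))
tenon corners z40 [505.9  72.2  40. ] [507.2 127.7  40. ] [456.8 133.5  40. ] [452.2  76.4  40. ]
rail corners z52 [534.4 128.8  52. ] [550.6 261.9  52. ] [473.5 275.4  52. ] [458.9 137.6  52. ]
butt (array([ 564.7, -307.3,  186.3]), np.float64(2.398999819649932))
bol [(array([ 451.6, -329.1,  104.4]), np.float64(1.1890327361105089)), (array([ 493.4, -261.4,  103.3]), np.float64(3.833826001981503)), (array([ 536.9, -191.3,  100.7]), np.float64(1.3849829833415503))]
file butt (array([ 494.9, -358.4,  157. ]), np.float64(1.6282612836373207)) ball (array([ 558. , -208.7,  130. ]), np.float64(3.331865553752011))
[[-0.9  0.4 -0. ]
 [ 0.4  0.9 -0. ]
 [ 0.  -0.  -1. ]]
```

Run:
```python
from h import *
np.set_printoptions(precision=0,suppress=True)
for n,p in dict(off=[(279,232),(303,219),(317,232),(291,246)],square=[(257,325),(310,325),(310,360)],mallet=[(315,370),(420,338),(458,385)],blue=[(363,230),(385,236),(412,180),(395,174)],pink=[(228,185),(160,148)],rackbase=[(270,262),(225,308)]).items():
    print(n,*[plane("scene",q,10)[:2] for q in p])
x=np.array([-.116,-.993,0]);H=np.array([494.6,214.6,71])-100*x
for h,z in [(75,200),(80,160),(90,130),(100,78)]: print(H[:2]+h*x[:2],z+199)
```

```text
off [386. -80.] [344. -25.] [383.  10.] [426. -49.]
square [ 629. -107.] [626.   2.] [701.   4.]
mallet [721.  15.] [648. 226.] [742. 288.]
blue [373. 120.] [389. 171.] [202. 253.] [181. 211.]
pink [ 238. -222.] [ 106. -427.]
rackbase [472. -94.] [ 592. -178.]
[498. 239.] 399
[497. 234.] 359
[496. 225.] 329
[495. 215.] 277
```

Call:
servo_tool:
  jaw: [0,0,0,0,0,0,0,0,0,0]
  travel:
    - [0,0,-2]
    - [-4.2,-1.4,0]
    - [-4.2,-1.4,0]
    - [-4.2,-1.4,0]
    - [-4.2,-1.4,0]
    - [-4.2,-1.4,0]
    - [-4.2,-1.4,0]
    - [-4.2,-1.4,0]
    - [-4.2,-1.4,0]
    - [0,0,0]
  yaw: [0,0,0,0,0,0,0,0,0,0]
  squeeze: 20

```text
time: 1.1
tcp_pos: [499.6, 237.3, 423.3]
ee_rot: [-0.0, 0.234, 0.972, -0.001]
force: [-0.4, 0.9, -0.1]
gripper_width: 17.3
gripper_force: 0.0
```

Call:
servo_tool:
  jaw: [0,0,0,0,0,0]
  travel:
    - [0,0,1]
    - [0,0,1]
    - [0,0,1]
    - [0,0,1]
    - [0,0,1]
    - [0,0,1]
  yaw: [0,0,0,0,0,0]

```text
time: 1.7
tcp_pos: [496.4, 241.5, 364.6]
ee_rot: [0.001, 0.23, 0.973, 0.001]
force: [0.0, 0.3, 4.1]
gripper_width: 0.5
gripper_force: 1.8
```

Call:
servo_tool:
  jaw: [0,0,0,0,0,0,0,0]
  travel:
    - [-0.1,-0.4,1]
    - [-0.1,-0.4,1]
    - [-0.1,-0.4,1]
    - [-0.1,-0.4,1]
    - [-0.1,-0.4,1]
    - [-0.1,-0.4,1]
    - [-0.1,-0.2,1]
    - [0,0,0.5]
  yaw: [0,0,0,0,0,0,0,0]

```text
time: 2.5
tcp_pos: [491.1, 213.8, 288.0]
ee_rot: [-0.001, 0.231, 0.973, -0.001]
force: [-1.0, -1.7, 4.0]
gripper_width: 0.3
gripper_force: 1.8
```

Call:
servo_tool:
  jaw: [0,0,0,0,0]
  travel:
    - [0,0,0.5]
    - [0,0,0.4]
    - [0,0,0.3]
    - [0,0,0.3]
    - [0,0,0]
  yaw: [0,0,0,0,0]

```text
time: 3.0
tcp_pos: [490.8, 214.5, 279.3]
ee_rot: [0.0, 0.23, 0.973, -0.0]
force: [-8.9, -6.0, 22.3]
gripper_width: 0.7
gripper_force: 11.3
```

Call:
servo_tool:
  jaw: [0,0,0,0,0]
  travel:
    - [0,0,-2]
    - [0,0,-4]
    - [0,0,-4]
    - [0,0,-5]
    - [0,0,0]
  yaw: [0,0,0,0,0]

```text
time: 3.5
tcp_pos: [491.5, 215.4, 432.4]
ee_rot: [0.005, 0.23, 0.973, 0.004]
force: [0.2, 0.5, 0.5]
gripper_width: 0.0
gripper_force: 0.0
```

Call:
servo_tool:
  jaw: [5,5,5,5,5,5,5,5,5,5]
  travel:
    - [-2.5,-4.2,0]
    - [-2.5,-4.2,0]
    - [-2.5,-4.2,0]
    - [-2.5,-4.2,0]
    - [-2.5,-4.2,0]
    - [-2.5,-4.2,0]
    - [-2.5,-4.2,0]
    - [-2.5,-4.2,0]
    - [-2.5,-4.2,-0.5]
    - [0,0,0]
  yaw: [0,0,0,0,0,0,0,0,0,5]

```text
time: 4.5
tcp_pos: [523.0, -229.2, 427.0]
ee_rot: [-0.001, 0.277, 0.961, -0.0]
force: [0.4, 0.2, -0.2]
gripper_width: 49.8
gripper_force: 0.0
```

Run:
```python
from h import *
print(tool()[0],tool()[1].as_matrix().round(3))
a=camera("scene");b=camera("wrist");c=camera("side")
np.save("w.npy",b)
cv2.imwrite("pics/v2.png",np.vstack([np.hstack([cv2.resize(a[205:325,330:490],(400,250)),cv2.resize(c[180:380,300:620],(400,250))]),np.hstack([cv2.resize(b[:,:],(512,320)),cv2.resize(a[160:340,125:285],(288,320))])])[:,:,::-1])
```

```text
[ 523.01306501 -229.17421647  427.0479794 ] [[-0.847  0.532 -0.002]
 [ 0.532  0.847  0.001]
 [ 0.002 -0.001 -1.   ]]
```

View pics/v2.png

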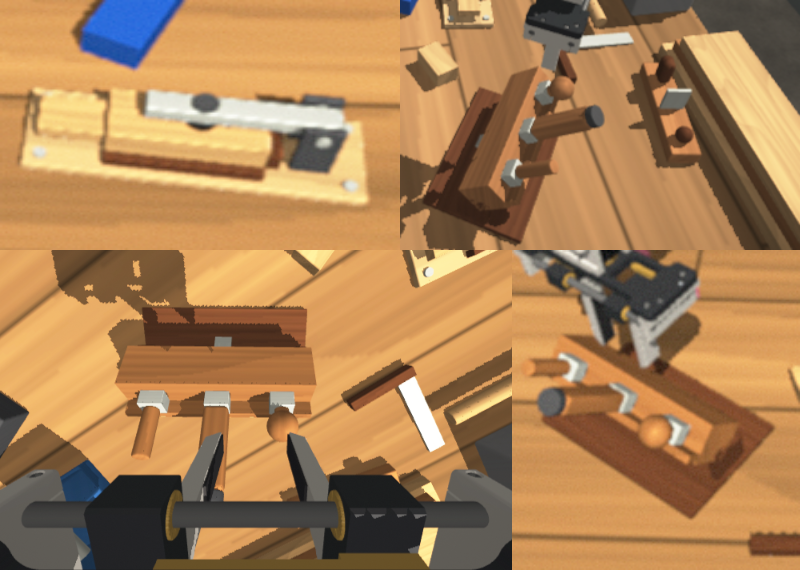

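Clamp arm is level on the rail. In the wrist crop the chisel bolster is at (217,149), i.e. full (271,186), and its handle mid is at (215,185), full (268,231).

Run:
```python
from h import *
p,r=tool();M=camera_params("wrist");K=M["intrinsics"];m=M["mount"]
def w(uv,z):
    d=r.apply(m[:3,:3]@np.linalg.solve(K,[*uv,1]));o=p+r.apply(m[:3,3]);return o+d*(z-o[2])/d[2]
for uv,z in [((271,186),110),((268,231),150),((190,186),110),((352,186),110)]:
    X=w(uv,z);print(X.round(1),"tool",r.inv().apply(X-p).round(1))
C=np.array([527,-283,143]);print("tri centre in tool",r.inv().apply(C-p))
```

```text
[ 490.7 -262.7  110. ] tool [  6.7 -50.1 317.8]
[ 518.9 -277.8  150. ] tool [-25.2 -48.1 277.7]
[ 448.5 -331.3  110. ] tool [   6.7 -130.7  317.7]
[ 532.8 -194.   110. ] tool [  6.7  30.5 317.9]
tri centre in tool [-34.83065402 -48.35892498 284.67484024]
```

Call:
servo_tool:
  jaw: [5,5,5,5,5,5,5]
  travel:
    - [-1.7,-2.4,0]
    - [-1.6,-2.4,0]
    - [0,0,0]
    - [0,0,3.4]
    - [0,0,3.5]
    - [0,0,3.5]
    - [0,0,0]
  yaw: [0,0,0,0,0,0,0]

```text
time: 5.35
tcp_pos: [524.9, -279.6, 318.9]
ee_rot: [-0.006, 0.271, 0.963, 0.003]
force: [-0.6, 0.4, -0.3]
gripper_width: 50.1
gripper_force: 0.0
```

Call:
servo_tool:
  jaw: [0,0,0,0,0,0,0,0]
  travel:
    - [0,0,0]
    - [0,0,0]
    - [0,0,0]
    - [0,0,0]
    - [0,0,0]
    - [0,0,0]
    - [0,0,0]
    - [0,0,0]
  yaw: [0,0,0,0,0,0,0,0]
  squeeze: 40

```text
time: 6.15
tcp_pos: [526.4, -282.7, 328.6]
ee_rot: [0.003, 0.273, 0.962, -0.001]
force: [0.8, -0.9, 5.3]
gripper_width: 29.7
gripper_force: 40.0
```

Call:
servo_tool:
  jaw: [0,0,0,0,0,0,0,0,0,0]
  travel:
    - [-0.7,0,-0.7]
    - [-0.7,0,-0.7]
    - [-0.7,0,-0.7]
    - [-0.7,0,-0.7]
    - [-1,0,-1]
    - [-1,0,-1]
    - [-1,0,-1]
    - [-1,0,-1]
    - [-1,0,-1]
    - [0,0,0]
  yaw: [0,0,0,0,0,0,0,0,0,0]

```text
time: 7.15
tcp_pos: [593.5, -324.2, 405.2]
ee_rot: [0.002, 0.273, 0.962, -0.001]
force: [-0.4, 0.5, -1.4]
gripper_width: 29.6
gripper_force: 40.0
```

Call:
servo_tool:
  jaw: [0,0,0,0,0,0,0,0,0,0]
  travel:
    - [-0.8,0,-0.8]
    - [0,0,-3]
    - [0,0,-4]
    - [0,0,-3]
    - [1.4,1.9,0]
    - [2.7,3.8,0]
    - [2.7,3.8,0]
    - [2.7,3.8,0]
    - [2.7,3.8,0]
    - [2.7,3.8,0]
  yaw: [0,0,0,0,0,0,0,0,0,0]

```text
time: 8.15
tcp_pos: [581.4, -69.6, 511.2]
ee_rot: [-0.0, 0.273, 0.962, 0.0]
force: [0.7, 0.5, -1.6]
gripper_width: 29.9
gripper_force: 39.9
```

Call:
servo_tool:
  jaw: [0,0,0,0,0,0]
  travel:
    - [1.4,1.9,0]
    - [0,0,0]
    - [0,0,0]
    - [0,0,0]
    - [0,0,0]
    - [0,0,0]
  yaw: [0,7,7,7,7,0]

```text
time: 8.75
tcp_pos: [579.9, -47.8, 511.2]
ee_rot: [-0.0, 0.497, 0.868, -0.0]
force: [0.5, 0.9, -2.0]
gripper_width: 29.9
gripper_force: 40.0
```

Run:
```python
from h import *
print(read_state()["tcp_pos"],read_state()["force"],read_state()["gripper_width"],tool()[1].as_matrix().round(2).tolist())
a=camera("scene");c=camera("side")
cv2.imwrite("pics/v3.png",np.hstack([cv2.resize(a[120:320,200:400],(400,400)),cv2.resize(c[20:240,290:510],(400,400))])[:,:,::-1])
```

```text
[579.90727075 -47.79121807 511.1686119 ] [ 0.51791757  0.93572952 -2.03873317] 29.865834196357945 [[-0.51, 0.86, -0.0], [0.86, 0.51, 0.0], [0.0, -0.0, -1.0]]
```

View pics/v3.png

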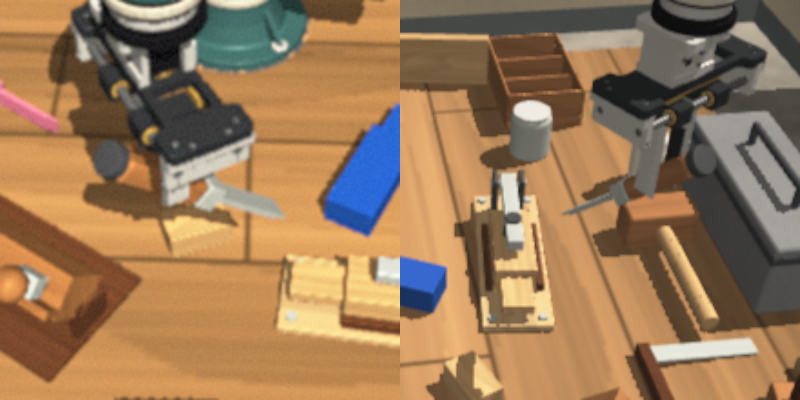

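Held chisel: edge at scene (342,228) and side (381,137); butt cap at scene (255,200) and side (456,107).

Run:
```python
from h import *
e,r1=tri((342,228),(381.3,137));b,r2=tri((254.5,199.5),(456.5,107))
d=b-e;print(e,r1,b,r2,np.linalg.norm(d),np.degrees(np.arcsin(d[2]/np.linalg.norm(d))))
```

```text
[520.70700735  60.22852563 203.4864467 ] 4.941225058962902 [605.13758314 -85.77928397 372.62968603] 3.21047074680611 238.86447622060984 45.081657913190924
```

Call:
servo_tool:
  jaw: [0,0,0,0,0,0,0,0,0]
  travel:
    - [2.9,-0.6,0]
    - [2.9,-0.6,0]
    - [0,0,3]
    - [0,0,4]
    - [0,0,4]
    - [0,0,3]
    - [0,0,0]
    - [0,0,0]
    - [0,0,0]
  yaw: [0,0,0,0,0,0,0,0,0]
  squeeze: 12

```text
time: 9.75
tcp_pos: [540.8, -4.0, 374.5]
ee_rot: [0.002, 0.497, 0.868, 0.001]
force: [-0.2, -1.0, -1.9]
gripper_width: 30.0
gripper_force: 12.0
```

Run:
```python
from h import *
print(read_state()["tcp_pos"],read_state()["force"],read_state()["gripper_width"])
a=camera("scene");c=camera("side")
cv2.imwrite("pics/v4.png",np.hstack([cv2.resize(a[150:350,230:430],(400,400)),cv2.resize(c[80:280,270:470],(400,400))])[:,:,::-1])
```

```text
[540.80961029  -4.00867683 374.52724866] [-0.15933555 -1.0193586  -1.94256917] 30.028784243382002
```

View pics/v4.png

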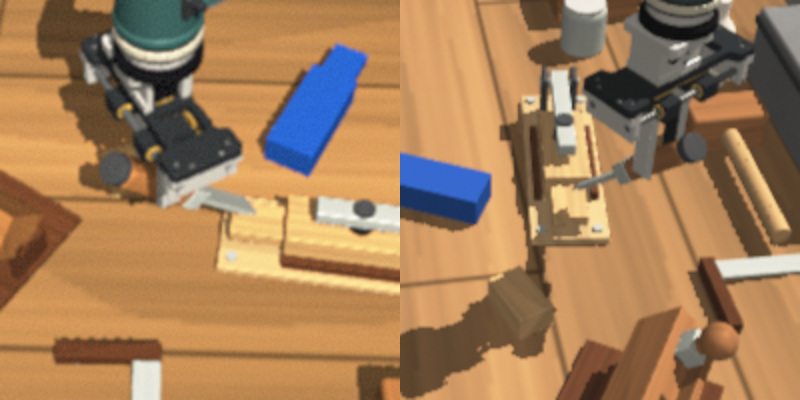

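The edge tip is over the tenon (scene crop (255,213), side crop (578,186)), a few cm above it. Next: touch the tenon slowly, then swing down in an arc.

Call:
servo_tool:
  jaw: [0,0,0,0,0,0]
  travel:
    - [0,0,0.7]
    - [0,0,0.7]
    - [0,0,0.7]
    - [0,0,0.7]
    - [0,0,0]
    - [0,0,0]
  yaw: [0,0,0,0,0,0]

```text
time: 10.45
tcp_pos: [540.2, -3.9, 343.2]
ee_rot: [-0.0, 0.497, 0.868, -0.0]
force: [0.1, -0.8, -2.1]
gripper_width: 29.8
gripper_force: 12.0
```

Call:
servo_tool:
  jaw: [0,0,0,0,0]
  travel:
    - [0,0,0.5]
    - [-0.3,0,0.5]
    - [-0.4,0,0.5]
    - [-0.4,0,0.5]
    - [0,0,0]
  yaw: [0,0,0,0,0]

```text
time: 10.95
tcp_pos: [545.9, -13.9, 322.6]
ee_rot: [-0.001, 0.498, 0.867, -0.0]
force: [0.2, -0.1, -1.6]
gripper_width: 30.0
gripper_force: 12.0
```

Call:
servo_tool:
  jaw: [0,0,0,0,0,0,0]
  travel:
    - [-0.6,0,0.9]
    - [-0.6,0,0.9]
    - [-0.5,0,1]
    - [-0.4,0,1]
    - [-0.4,0,1]
    - [-0.3,0,1]
    - [0,0,0]
  yaw: [0,0,0,0,0,0,0]

```text
time: 11.65
tcp_pos: [559.5, -37.7, 263.1]
ee_rot: [-0.002, 0.497, 0.868, -0.001]
force: [-0.7, 0.2, -1.5]
gripper_width: 29.7
gripper_force: 12.0
```

Run:
```python
from h import *
print(read_state()["tcp_pos"],read_state()["force"],read_state()["gripper_width"])
a=camera("scene");c=camera("side")
cv2.imwrite("pics/v5.png",np.hstack([cv2.resize(a[150:350,230:430],(400,400)),cv2.resize(c[80:280,270:470],(400,400))])[:,:,::-1])
```

```text
[559.4719045  -37.73504941 263.10116329] [-0.68427477  0.21406277 -1.47348985] 29.673304894130812
```

View pics/v5.png

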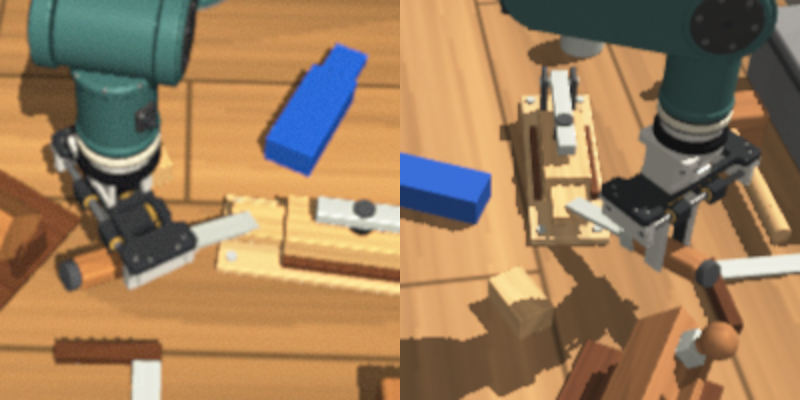

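The chisel pivots as wanted, edge on the tenon (scene crop (255,215)). Completing the swing.

Call:
servo_tool:
  jaw: [0,0,0,0,0,0,0]
  travel:
    - [-0.2,0,0.9]
    - [-0.2,0,0.9]
    - [-0.1,0,0.9]
    - [0,0,0.9]
    - [0,0,0.3]
    - [0,0,0]
    - [0,0,0]
  yaw: [0,0,0,0,0,0,0]

```text
time: 12.45
tcp_pos: [562.4, -41.8, 226.4]
ee_rot: [-0.0, 0.497, 0.868, -0.0]
force: [-0.2, -0.3, -1.9]
gripper_width: 30.1
gripper_force: 12.0
```

Call:
servo_tool:
  jaw: [0,0,0,0,0,0,0,0,0,0]
  travel:
    - [0,0,0]
    - [0,0,0]
    - [0,0,0]
    - [0,0,-1]
    - [0,0,-2]
    - [0,0,-3]
    - [0,0,-3]
    - [0,0,-1.5]
    - [0,0,0]
    - [0,0,0]
  yaw: [0,0,0,0,0,0,0,0,0,0]
  squeeze: 50

```text
time: 13.45
tcp_pos: [562.3, -41.8, 331.0]
ee_rot: [-0.0, 0.497, 0.868, -0.0]
force: [-0.6, 0.0, -2.8]
gripper_width: 29.5
gripper_force: 50.0
```

Run:
```python
from h import *
print(read_state()["tcp_pos"],read_state()["force"],read_state()["gripper_width"])
a=camera("scene");c=camera("side")
cv2.imwrite("pics/v6.png",np.hstack([cv2.resize(a[150:350,230:430],(400,400)),cv2.resize(c[60:260,290:490],(400,400))])[:,:,::-1])
```

```text
[562.27415769 -41.81814541 331.03542577] [-0.62584792  0.04191704 -2.84153126] 29.543882037076955
```

View pics/v6.png

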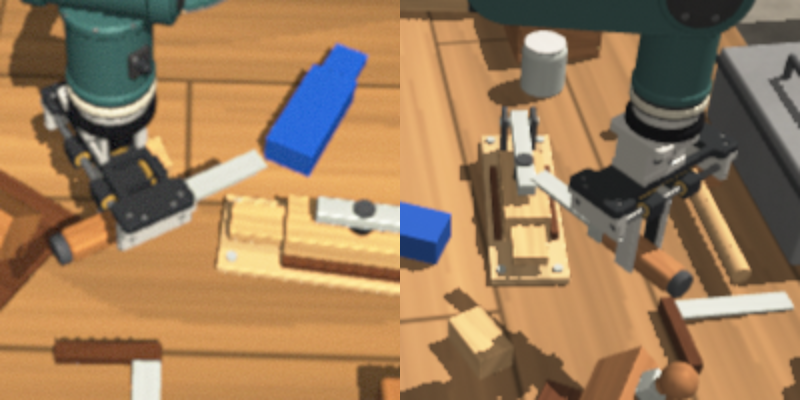

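Edge centre is at scene crop (263,158) → (361.5,229) and side crop (542,180) → (361,150). Butt is at scene crop (62,248) → (261,274) and side crop (680,282) → (430,201).

Run:
```python
from h import *
e,r1=tri((361.5,229),(361,150));b,r2=tri((261,274),(430,201))
d=b-e;print(e,r1,b,r2,np.linalg.norm(d),np.degrees(np.arcsin(d[2]/np.linalg.norm(d))))
p,r=tool();print("err tool",r.inv().apply(np.array([481,104,140])-e))
```

```text
[482.34076301  99.25675094 145.74835396] 8.10127519217569 [593.70754319 -92.66198113 145.53918999] 1.3980981739105833 221.89052075045475 -0.0540095842309697
err tool [4.75581696 1.25788181 5.75669773]
```

Call:
servo_tool:
  jaw: [0,0,0,0,0]
  travel:
    - [0,0,0]
    - [0,0,0]
    - [0,0,0]
    - [0,0,0]
    - [0,0,0]
  yaw: [0,0,0,0,0]

```text
time: 14.05
tcp_pos: [562.5, -41.9, 331.6]
ee_rot: [-0.0, 0.497, 0.868, 0.0]
force: [0.1, 1.1, -2.1]
gripper_width: 29.5
gripper_force: 50.0
```

```bash
python3 -c "
from rig import *
print(job_done())"
```

```text
the job is handed in; nothing more can be done
None
```

I handed the job in at about 14 s, with no verdict returned: the clamp arm is down on the rail, and the chisel is held level with its edge about 5 mm from the tenon's centre and about 105 mm above it, as measured in the camera images.

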